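# Close the vacuum manifold valves in order

## Task

Shut the vacuum manifold down for the night: with the fingertips, lightly press in the heads of its push valves one after the other, first the square head, then the round one, last the straight bar, each to clearly more than half of its travel, where it stays by itself. Leave the plus-shaped vent head out, never pull a head up or press hard (25 N is too much), and do not disturb the bottle, the beaker or the tape roll standing beside the rail.

Things in the scene. Friction and masses are not known exactly. Their poses are not given: they have to be found in the camera images.
- manifold: fixed aluminium manifold rail lying on the worktop, 56 mm (x) x 350 mm (y) x 20 mm high; origin at the centre of its underside, y along the rail. Four push valves stand on it in a row, in any order, 80 mm apart (at -120, -40, 40 and 120 mm along its y)
- valve_square: fixed grey valve block 50 x 48 x 45 mm with a small brass hose barb on its front, standing on the rail; it carries the square head. Origin at the centre of its underside, 20 mm above the worktop; same axes as the rail
- head_square (a point): centre of the top face of a flat square push head, 32 x 32 mm; black plastic, 12 mm thick, on a 10 mm stem. It moves with the head; about 97 mm above the worktop when the head is out
- plunger_square (a joint): how far the square head is pushed in, in m: 0 is out (starts within 0 to 0.0015), 0.012 is the hard stop at the bottom; over 0.006 (half way) the valve is closed. Sliding friction of about 3 N and no return spring: it stays where it is left. Pulling would draw it out as far as -0.006
- valve_round: fixed grey valve block 50 x 48 x 45 mm with a small brass hose barb on its front, standing on the rail; it carries the round head. Origin at the centre of its underside, 20 mm above the worktop; same axes as the rail
- head_round (a point): centre of the top face of a flat round push head, 36 mm across; black plastic, 12 mm thick, on a 10 mm stem. It moves with the head; about 97 mm above the worktop when the head is out
- plunger_round (a joint): how far the round head is pushed in, in m: 0 is out (starts within 0 to 0.0015), 0.012 is the hard stop at the bottom; over 0.006 (half way) the valve is closed. Sliding friction of about 3 N and no return spring: it stays where it is left. Pulling would draw it out as far as -0.006
- valve_bar: fixed grey valve block 50 x 48 x 45 mm with a small brass hose barb on its front, standing on the rail; it carries the bar head. Origin at the centre of its underside, 20 mm above the worktop; same axes as the rail
- head_bar (a point): centre of the top face of a narrow straight bar as push head, 54 mm long across the rail (manifold x) and 18 mm wide along it; black plastic, 12 mm thick, on a 10 mm stem. It moves with the head; about 97 mm above the worktop when the head is out
- plunger_bar (a joint): how far the bar head is pushed in, in m: 0 is out (starts within 0 to 0.0015), 0.012 is the hard stop at the bottom; over 0.006 (half way) the valve is closed. Sliding friction of about 3 N and no return spring: it stays where it is left. Pulling would draw it out as far as -0.006
- valve_cross: fixed grey valve block 50 x 48 x 45 mm with a small brass hose barb on its front, standing on the rail; it carries the cross head. Origin at the centre of its underside, 20 mm above the worktop; same axes as the rail
- head_cross (a point): centre of the top face of a plus-shaped push head, two crossed bars 44 x 13 mm; the vent, to be left alone; black plastic, 12 mm thick, on a 10 mm stem. It moves with the head; about 97 mm above the worktop when the head is out
- plunger_cross (a joint): how far the cross head is pushed in, in m: 0 is out (starts within 0 to 0.0015), 0.012 is the hard stop at the bottom; over 0.006 (half way) the valve is closed. Sliding friction of about 3 N and no return spring: it stays where it is left. Pulling would draw it out as far as -0.006
- spare_bottle: loose white capped sample bottle, 48 mm across, 112 mm tall, standing beside the rail; origin at the centre of its underside. A bystander, not to be moved
- tape_roll: loose roll of tan tape lying flat, 68 mm across, 19 mm high, standing beside the rail; origin at the centre of its underside. A bystander, not to be moved
- beaker: loose clear beaker, 70 mm across, 92 mm tall, standing beside the rail; origin at the centre of its underside. A bystander, not to be moved

How it is judged:
By the outcome, as a careful person would: the job done as asked, in the order asked, and still so for the second after the job is handed in, with the robot touching nothing.
It also fails if it takes over 45 s, if anything falls off the work surface, if the arm or the gripper's body presses on something with over 40 N, if the wrist force passes 120 N, or if a joint passes its speed limit or range.

## Robot

A 6-joint arm with a two-finger parallel gripper is mounted at the origin on a cart in front of the work surface, level with it; the furniture and walls round the work are solid. World frame = base frame: x ahead of the robot, y to its left, z up, the work surface at z = 0. Lengths are in mm, angles in degrees, forces in N, time in s.
With the tool pointing down it reaches from about 350 to 850 mm from the base axis. Payload 8.1 kg.
Tool frame: the origin (TCP) lies between the finger pads; the fingertips stand 8 mm ahead of it and the grasp point (between the pads) lies 11 mm behind it (r.tip_extent is the distance from the TCP to the fingertips, in mm); z points along the fingers, y is the direction in which the jaws open and shut (so a half turn about z gives the same grasp; the last joint's range is limited). The gripper opens to 85 mm and grips with 20 to 120 N. Pads are 22 mm wide; open, the fingers measure 114 mm over their backs; the gripper's body (76 mm by 85 mm) begins 54 mm behind the grasp point. The pads swing forward as they close: fully open they stand 13 mm farther back than shut.
Start: joints at [-69.122, 7.471, 85.268, -0, 87.261, -4.893], TCP at [260.891, -540.316, 239.292] pointing down, gripper open.
Joint ranges: [-169.43, 169.43], [-51.17, 129.36], [1.28, 143.12], [-76.62, 256.62], [0, 156.53], [-152.29, 152.29]. Speed limits (degrees/s): [136.94, 136.94, 159.86, 180, 180, 180].

## Interface

Orientations are given as [roll, pitch, yaw] about the fixed x, y, z axes, in that order (R = Rz(yaw) Ry(pitch) Rx(roll)).
In Python, from bench import sensors, viewer, hand_in, r gives the robot as it stands. The module is installed in compiled form; this text tells all that it offers.
- The arm moves only by the tool move_arm, never from a script. Its argument "rows" is a list that holds one entry, the list of rows, each a list of 6 numbers: the shift along the tool's x, y, z in m, then the turn, a rotation vector about the tool's x, y, z in degrees. In form: [[[tx, ty, tz, rx, ry, rz], ...]]. A call has 1 to 20 rows; each row is the pose to reach, as a shift and turn from the pose commanded when the call began, along the tool's axes at that moment; what a row does not reach only later rows make up. A row lasts 1/10 s, in which the tool goes at most 50 mm and 8.59 degrees, less where a joint would pass 70% of its speed; a pose out of reach is approached as far as the arm can. A call with a gripper value outside its range is refused whole. "grip" is the opening, from 0 (shut) to 1 (fully open), set as the call begins (left out, the last holds). The fingers move at their own pace and stop on an object; "newtons" is the grip in N (left out, the last holds). Time passes only in rows, so rows that repeat a pose let the fingers close. It gives the time, the measured TCP pose, the force and the opening at its end, in the units of the state.
- sensors.sense(): the state, without advancing time (a new reading comes with each control period).
- viewer.snapshot(name): name is "side" or "top" or "wrist"; returns a dict with "color" (480x640x3 uint8, red, green, blue), "camera_matrix" (3x3 intrinsics, pixels), "R" (3x3) and "t" (3): a world point X has camera coordinates R X + t. Camera axes: x right, y down, z forward; pixel columns grow to the right and rows downward; lengths in mm; the calibration is good to about 2 mm. A picture is of the moment at which its call begins. There is no depth.
- hand_in(): hands the job in, once; it reports no verdict.
The state is a dict: "time": time; "joint_pos": joint angles; "qd": joint speeds; "joint_efforts": joint torques, N m; "tool_pos": TCP position; "tcp_rot": TCP orientation; "ft_force": force on the tool from outside, world axes, zero at the start; "wrist_torque": the same for the moment, N m; "finger_gap": finger opening in mm.
Only numpy, scipy, OpenCV 4.12 (cv2) and the standard library are available. Lean on these libraries where they do the work, as an engineer would, in place of code of your own. Each camera call takes 0.05 s, during which the arm holds its last target.

## Working session

There is one attempt and no reset: what is moved stays moved. The work goes in short steps, Python scripts to look and compute and a tool call to move; the robot and the scene stay as the last step left them, time stands still between calls to the robot, and variables do not carry over. Pictures are saved under pics/ and viewed, and the job is handed in when it is done.

Besides the shell and the picture viewer there is one more tool, called after "Emit:" as name([rows], argument=value, ...), one row to a line, values as JSON. move_arm: Moves the arm, as the interface text tells. Its arguments: {"type":"object","properties":{"rows":{"type":"array","items":{"type":"array","items":{"type":"array","items":{"type":"number"}}}},"grip":{"type":"number"},"newtons":{"type":"number"}},"required":["rows"]}

```bash
mkdir -p pics
python3 - <<'E'
from bench import sensors, viewer, r
import cv2, numpy as np, pickle
s=sensors.sense(); print({k:s[k] for k in ("time","tool_pos","tcp_rot","ft_force","finger_gap")})
for n in ("top","side"):
    d=viewer.snapshot(n); cv2.imwrite(f"pics/{n}0.png",d["color"][:,:,::-1]); pickle.dump(d,open(f"{n}.pkl","wb"))
    print(n,d["camera_matrix"],d["R"],d["t"])
E
```

```text
{'time': 0.0, 'tool_pos': array([ 260.69730353, -539.81985924,  238.26872011]), 'tcp_rot': array([-1.79896182e+02, -7.87829764e-03,  2.57740054e+01]), 'ft_force': array([ 0.38597852,  0.53471752, -0.52852065]), 'finger_gap': 85.2213349900646}
top [[456.70675457   0.         320.78102527]
 [  0.         456.70675457 240.02154685]
 [  0.           0.           1.        ]] [[-0.00790689 -0.9998805  -0.01328436]
 [-0.98391324  0.01015029 -0.17835837]
 [ 0.17847189  0.0116604  -0.98387592]] [-123.3885652   569.79984845  839.64176421]
side [[447.88840648   0.         324.1457482 ]
 [  0.         447.88840648 238.5648348 ]
 [  0.           0.           1.        ]] [[-0.12524404  0.99185532 -0.02317244]
 [ 0.50530293  0.04367102 -0.86183629]
 [-0.85380494 -0.11964895 -0.50665693]] [ 215.76651591 -181.61884333 1336.88397042]
```

View pics/top0.png

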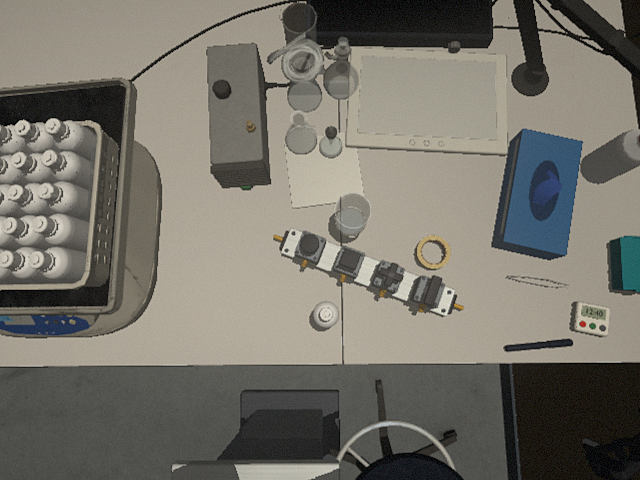

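View pics/side0.png

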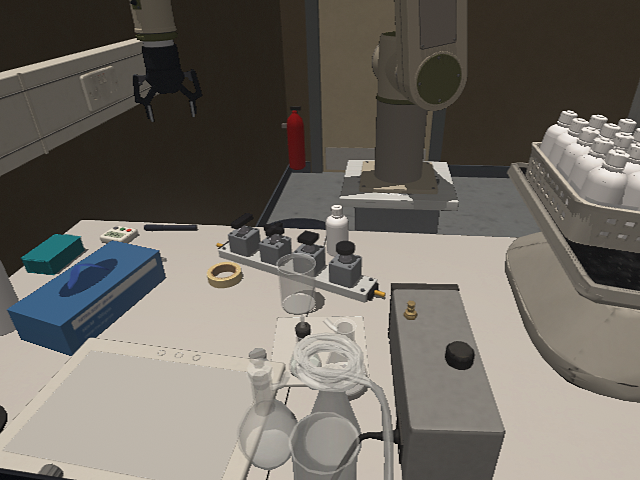

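The top view shows, from left to right, round at about (311,243), square (350,260), cross (388,273) and bar (430,289). I'll zoom in to measure them.

Run:
```python
import cv2,pickle
d=pickle.load(open("top.pkl","rb"))["color"][:,:,::-1]
cv2.imwrite("pics/topz.png",cv2.resize(d[190:340,270:470],None,fx=4,fy=4,interpolation=cv2.INTER_CUBIC))
d=pickle.load(open("side.pkl","rb"))["color"][:,:,::-1]
cv2.imwrite("pics/sidez.png",cv2.resize(d[190:310,205:395],None,fx=4,fy=4,interpolation=cv2.INTER_CUBIC))
```

```text
(no output)
```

View pics/topz.png

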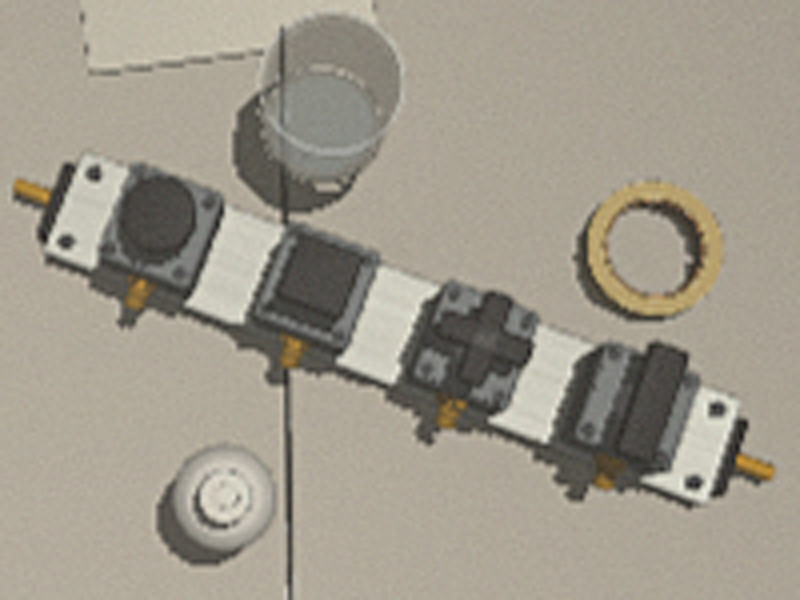

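View pics/sidez.png

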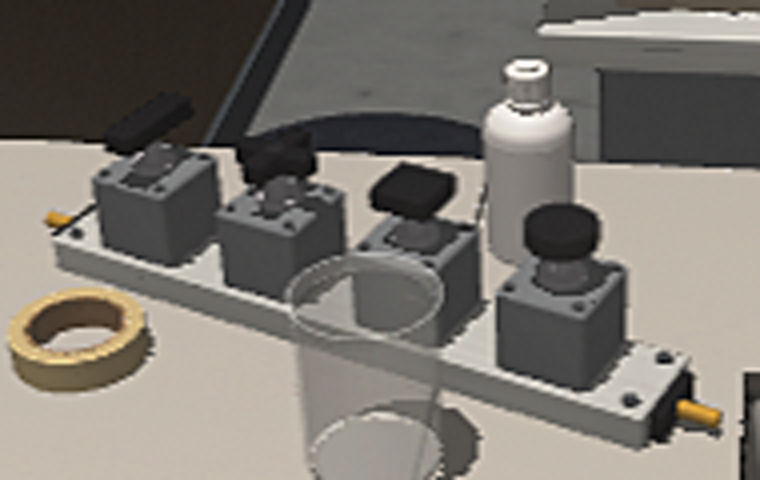

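```bash
cat > h.py <<'E'
import pickle,numpy as np
def ray(d,u,v,z):
    R=np.array(d["R"]);t=np.array(d["t"]);K=np.array(d["camera_matrix"])
    c=-R.T@t; w=R.T@np.linalg.solve(K,[u,v,1]); return c+w*(z-c[2])/w[2]
def proj(d,X):
    p=np.array(d["camera_matrix"])@(np.array(d["R"])@X+np.array(d["t"])); return p[:2]/p[2]
E
python3 - <<'E'
from h import *
d=pickle.load(open("top.pkl","rb")); s=pickle.load(open("side.pkl","rb"))
P={}
for n,(a,b) in dict(round=(157,216),square=(321,275),cross=(486,336),bar=(656,400)).items():
    P[n]=ray(d,270+(a+.5)/4-.5,190+(b+.5)/4-.5,97); 
    q=proj(s,P[n]); print(n,P[n].round(1),"side zoom",((q-[205,190])*4).round(0))
L=[P[k][:2] for k in("round","square","cross","bar")]
print([np.linalg.norm(L[i+1]-L[i]) for i in range(3)])
v=L[0]-L[3]; print("rail y dir yaw",np.degrees(np.arctan2(v[1],v[0])))
for n,a,b,z in (("bottlecap",223,497,112),("beaker top",332,85,92),("tape",655,249,19)): print(n,ray(d,270+a/4,190+b/4,z).round(0))
E
```

```text
round [ 553.7 -107.1   97. ] side zoom [559. 216.]
square [ 525.5 -182.1   97. ] side zoom [408. 178.]
cross [ 496.8 -256.5   97. ] side zoom [270. 143.]
bar [ 467.2 -331.9   97. ] side zoom [140. 110.]
[np.float64(80.09375657151352), np.float64(79.69807349048712), np.float64(81.09052566427914)]
rail y dir yaw 68.95582692468423
bottlecap [ 425. -137.  112.]
beaker top [ 615. -190.   92.]
tape [ 547. -354.   19.]
```

```bash
cat >> h.py <<'E'
from scipy.spatial.transform import Rotation as Ro
T=dict(square=[525.5,-182.1],round=[553.7,-107.1],bar=[467.2,-331.9],cross=[496.8,-256.5])
def shift(s,X):
    return Ro.from_euler("xyz",s["tcp_rot"],degrees=True).inv().apply(np.array(X)-s["tool_pos"])
E
python3 - <<'E'
from bench import sensors,r
from h import *
s=sensors.sense(); print(s["time"],r.tip_extent)
print(shift(s,T["square"]+[238]), shift(s,T["square"]+[135]))
E
```

```text
0.1 8.0
[ 393.97776942 -207.06086706    0.73461515] [ 393.96389283 -206.88673587  103.73446702]
```

Emit:
move_arm([
  [[0.04,-0.021,0,0,0,0],[0.08,-0.042,0,0,0,0],[0.12,-0.063,0,0,0,0],[0.16,-0.084,0,0,0,0],[0.2,-0.105,0,0,0,0],[0.24,-0.126,0,0,0,0],[0.28,-0.147,0,0,0,0],[0.32,-0.168,0,0,0,0],[0.36,-0.189,0,0,0,0],[0.394,-0.207,0,0,0,0],[0.394,-0.207,0.03,0,0,0],[0.394,-0.207,0.06,0,0,0],[0.394,-0.207,0.09,0,0,0],[0.394,-0.207,0.104,0,0,0],[0.394,-0.207,0.104,0,0,0],[0.394,-0.207,0.104,0,0,0]],
], grip=0)

```text
time: 1.7
tool_pos: [526.0, -182.9, 136.2]
tcp_rot: [180.0, -0.0, 25.8]
ft_force: [-0.3, -0.0, 0.5]
finger_gap: 0.1
```

```bash
cat > look.py <<'E'
import sys,cv2
from bench import sensors,viewer
from h import *
s=sensors.sense()
print(s["time"],s["tool_pos"].round(2),s["tcp_rot"].round(2),"F",s["ft_force"].round(2),"gap",round(s["finger_gap"],1))
if len(sys.argv)>1: print({k:shift(s,v+[float(sys.argv[1])]).round(1) for k,v in T.items()})
if len(sys.argv)>2:
    a=viewer.snapshot("top")["color"][140:340,270:470,::-1]; b=viewer.snapshot("side")["color"][150:350,200:400,::-1]
    cv2.imwrite(sys.argv[2],cv2.resize(np.hstack([a,b]),None,fx=2,fy=2,interpolation=cv2.INTER_CUBIC))
E
python3 look.py 135 pics/a1.png
```

```text
1.7 [ 526.01 -182.9   136.19] [ 1.7998e+02 -2.0000e-02  2.5760e+01] F [-0.28 -0.    0.45] gap 0.1
{'square': array([-0.1, -0.9,  1.2]), 'round': array([ 57.9, -56.2,   1.2]), 'bar': array([-117.7,  108.6,    1.2]), 'cross': array([-58.3,  53.6,   1.2])}
```

View pics/a1.png

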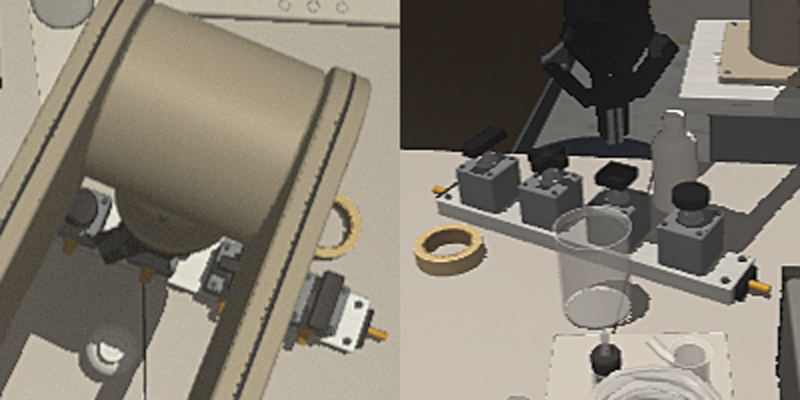

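The shut fingertips are directly above the square head (side view about (615,135) over the head at (617,172)). I'll descend to just above contact, then feel for it.

Emit:
move_arm([
  [[0,-0.001,0.01,0,0,0],[0,-0.001,0.02,0,0,0],[0,-0.001,0.026,0,0,0],[0,-0.001,0.028,0,0,0],[0,-0.001,0.028,0,0,0],[0,-0.001,0.028,0,0,0]],
])

```text
time: 2.4
tool_pos: [525.4, -181.7, 107.4]
tcp_rot: [180.0, -0.0, 25.8]
ft_force: [0.1, -0.7, 0.4]
finger_gap: -0.0
```

Emit:
move_arm([
  [[0,0,0.001,0,0,0],[0,0,0.002,0,0,0],[0,0,0.003,0,0,0],[0,0,0.003,0,0,0]],
])

```text
time: 2.8
tool_pos: [525.5, -181.8, 104.5]
tcp_rot: [180.0, -0.0, 25.8]
ft_force: [0.4, 0.2, 1.4]
finger_gap: 0.1
```

Emit:
move_arm([
  [[0,0,0.001,0,0,0],[0,0,0.002,0,0,0],[0,0,0.002,0,0,0]],
])

```text
time: 3.1
tool_pos: [525.4, -181.8, 102.4]
tcp_rot: [180.0, -0.0, 25.8]
ft_force: [0.2, -0.2, 1.3]
finger_gap: -0.3
```

Emit:
move_arm([
  [[0,0,0.001,0,0,0],[0,0,0.002,0,0,0],[0,0,0.003,0,0,0]],
])

```text
time: 3.4
tool_pos: [525.4, -181.8, 99.3]
tcp_rot: [180.0, -0.0, 25.8]
ft_force: [1.0, -0.3, 2.9]
finger_gap: 0.3
```

```bash
python3 look.py 135 pics/a2.png
```

```text
3.4 [ 525.45 -181.78   99.34] [ 1.7998e+02 -2.0000e-02  2.5770e+01] F [ 0.98 -0.25  2.91] gap 0.3
{'square': array([ -0.1,   0.3, -35.7]), 'round': array([ 57.9, -55. , -35.7]), 'bar': array([-117.7,  109.9,  -35.7]), 'cross': array([-58.3,  54.8, -35.7])}
```

View pics/a2.png

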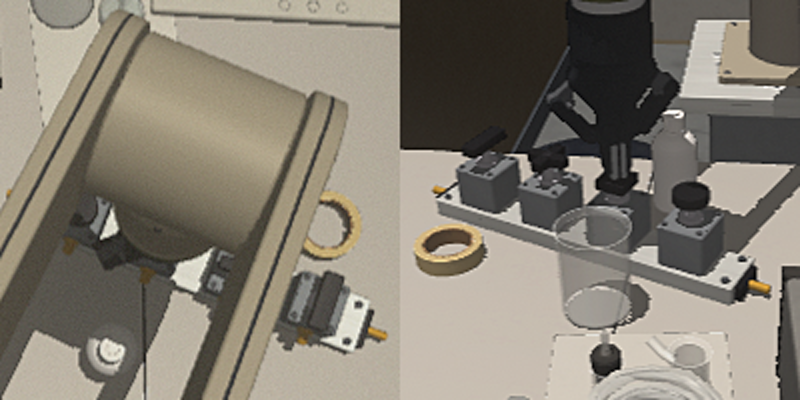

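Emit:
move_arm([
  [[0,0,0.001,0,0,0],[0,0,0.002,0,0,0],[0,0,0.003,0,0,0],[0,0,0.0033,0,0,0],[0,0,0.0033,0,0,0]],
])

```text
time: 4.0
tool_pos: [525.3, -181.7, 95.9]
tcp_rot: [180.0, 0.0, 25.8]
ft_force: [0.7, -0.6, 1.7]
finger_gap: 0.4
```

Lifting off and moving over the round head.

Emit:
move_arm([
  [[0,0,-0.005,0,0,0],[0,0,-0.02,0,0,0],[0,0,-0.05,0,0,0],[0.02,-0.02,-0.05,0,0,0],[0.04,-0.04,-0.05,0,0,0],[0.058,-0.055,-0.05,0,0,0],[0.058,-0.055,-0.04,0,0,0],[0.058,-0.055,-0.04,0,0,0],[0.058,-0.055,-0.04,0,0,0]],
])

```text
time: 4.9
tool_pos: [552.9, -107.5, 135.8]
tcp_rot: [-180.0, 0.1, 25.8]
ft_force: [0.5, 0.4, 0.3]
finger_gap: 0.0
```

```bash
python3 look.py 110 pics/a3.png
```

```text
4.9 [ 552.9  -107.5   135.77] [-1.7997e+02  7.0000e-02  2.5760e+01] F [0.45 0.4  0.3 ] gap 0.0
{'square': array([-57.1,  55.3,  25.8]), 'round': array([ 0.9, -0. , 25.8]), 'bar': array([-174.7,  164.9,   25.9]), 'cross': array([-115.2,  109.8,   25.9])}
```

View pics/a3.png

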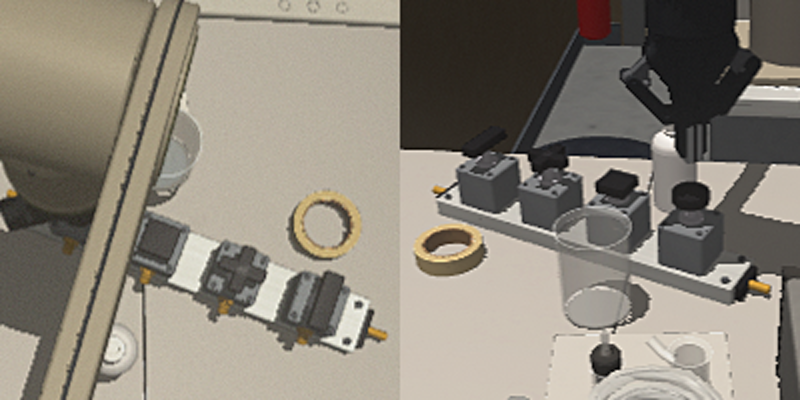

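```bash
cat > drop.py <<'E'
import sys,cv2
from bench import viewer
from h import *
a=pickle.load(open("side.pkl","rb")); b=viewer.snapshot("side")
g=lambda d:cv2.resize(cv2.cvtColor(d["color"],cv2.COLOR_RGB2GRAY),None,fx=8,fy=8,interpolation=cv2.INTER_CUBIC)
A,B=g(a),g(b)
for n in sys.argv[1:]:
    X=np.array(T[n]+[97.]); p=proj(a,X); k=(proj(a,X-[0,0,10])-p)/10
    # crop around head only (top face + side)
    x,y=((p+[1,2])*8).astype(int); w,h=100,60
    t=A[y-h:y+h,x-w:x+w]; o=64; S=B[y-h-o:y+h+o*2,x-w-o:x+w+o]
    m=cv2.matchTemplate(S,t,cv2.TM_CCOEFF_NORMED); _,v,_,l=cv2.minMaxLoc(m)
    print(n,"shift px",(l[0]-o)/8,(l[1]-o)/8,"score",round(v,2),"mm",(l[1]-o)/8/k[1])
E
python3 drop.py square cross bar
```

```text
square shift px 0.25 4.0 score 0.92 mm 8.926567554202578
cross shift px 0.0 0.0 score 1.0 mm 0.0
bar shift px 0.0 0.0 score 1.0 mm 0.0
```

The square head dropped about 8.9 mm; cross and bar haven't moved. Next is the round head, to the same depth.

Emit:
move_arm([
  [[0.001,0,0.01,0,0,0],[0.001,0,0.02,0,0,0],[0.001,0,0.027,0,0,0],[0.001,0,0.029,0,0,0],[0.001,0,0.031,0,0,0],[0.001,0,0.033,0,0,0],[0.001,0,0.033,0,0,0]],
])

```text
time: 5.75
tool_pos: [554.6, -106.6, 103.1]
tcp_rot: [180.0, -0.0, 25.8]
ft_force: [0.0, 0.3, 0.6]
finger_gap: -0.2
```

Emit:
move_arm([
  [[0,0,0.001,0,0,0],[0,0,0.002,0,0,0],[0,0,0.003,0,0,0],[0,0,0.004,0,0,0]],
])

```text
time: 6.15
tool_pos: [554.8, -106.6, 99.3]
tcp_rot: [180.0, -0.0, 25.8]
ft_force: [-0.1, 0.0, 2.8]
finger_gap: -0.2
```

Emit:
move_arm([
  [[0,0,0.001,0,0,0],[0,0,0.002,0,0,0],[0,0,0.0028,0,0,0],[0,0,0.0028,0,0,0]],
])

```text
time: 6.55
tool_pos: [554.7, -106.6, 96.1]
tcp_rot: [180.0, -0.0, 25.8]
ft_force: [0.9, 0.2, 1.7]
finger_gap: 0.1
```

Emit:
move_arm([
  [[0,0,-0.005,0,0,0],[0,0,-0.02,0,0,0],[0,0,-0.06,0,0,0],[-0.03,0.028,-0.06,0,0,0],[-0.06,0.056,-0.06,0,0,0],[-0.09,0.084,-0.06,0,0,0],[-0.12,0.112,-0.06,0,0,0],[-0.15,0.14,-0.06,0,0,0],[-0.177,0.165,-0.06,0,0,0],[-0.177,0.165,-0.04,0,0,0],[-0.177,0.165,-0.04,0,0,0],[-0.177,0.165,-0.04,0,0,0]],
])

```text
time: 7.75
tool_pos: [466.6, -331.5, 136.5]
tcp_rot: [-179.9, 0.0, 25.8]
ft_force: [-0.2, -0.1, 0.6]
finger_gap: -0.4
```

```bash
python3 look.py 110 pics/a4.png; python3 drop.py square round cross bar
```

```text
7.75 [ 466.56 -331.5   136.46] [-1.7993e+02  2.0000e-02  2.5770e+01] F [-0.19 -0.09  0.57] gap -0.4
{'square': array([ 118. , -108.9,   26.6]), 'round': array([ 176. , -164.2,   26.6]), 'bar': array([ 0.4,  0.7, 26.5]), 'cross': array([ 59.8, -54.4,  26.5])}
square shift px 0.125 4.125 score 0.83 mm 9.205522790271408
round shift px 0.0 3.75 score 0.97 mm 8.14843623611435
cross shift px 0.125 0.0 score 0.9 mm 0.0
bar shift px -0.125 0.0 score 0.92 mm 0.0
```

View pics/a4.png

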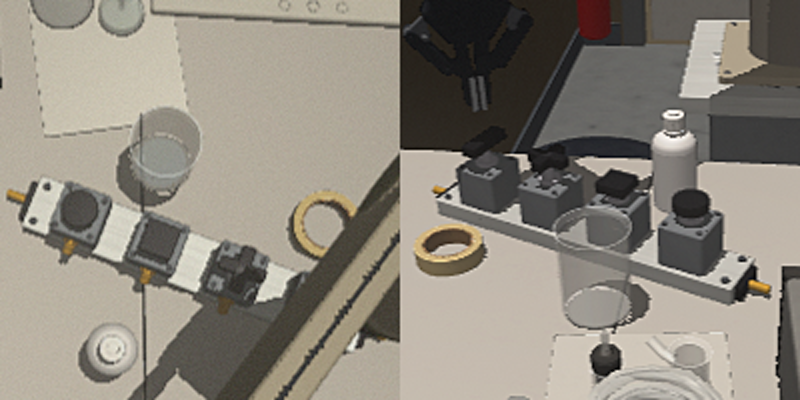

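The round head dropped about 8.1 mm, the square is still in, and the bystanders are in place. Last is the bar, with the fingertips about 32 mm above it.

Emit:
move_arm([
  [[0,0,0.01,0,0,0],[0,0,0.02,0,0,0],[0,0,0.027,0,0,0],[0,0,0.029,0,0,0],[0,0,0.031,0,0,0],[0,0,0.033,0,0,0],[0,0,0.033,0,0,0]],
])

```text
time: 8.6
tool_pos: [466.9, -332.2, 103.3]
tcp_rot: [180.0, -0.0, 25.8]
ft_force: [0.8, 0.3, -0.3]
finger_gap: -0.2
```

Emit:
move_arm([
  [[0,0,0.001,0,0,0],[0,0,0.002,0,0,0],[0,0,0.003,0,0,0],[0,0,0.004,0,0,0]],
])

```text
time: 9.0
tool_pos: [467.0, -332.3, 99.5]
tcp_rot: [180.0, -0.0, 25.8]
ft_force: [0.1, 0.0, 2.8]
finger_gap: 0.1
```

Emit:
move_arm([
  [[0,0,0.001,0,0,0],[0,0,0.002,0,0,0],[0,0,0.003,0,0,0],[0,0,0.003,0,0,0]],
])

```text
time: 9.4
tool_pos: [467.0, -332.2, 96.1]
tcp_rot: [180.0, -0.0, 25.8]
ft_force: [1.1, -0.1, 1.3]
finger_gap: 0.0
```

Emit:
move_arm([
  [[0,0,-0.005,0,0,0],[0,0,-0.02,0,0,0],[0,0,-0.05,0,0,0],[0,0,-0.09,0,0,0],[-0.03,0.03,-0.12,0,0,0],[-0.06,0.06,-0.12,0,0,0],[-0.09,0.09,-0.12,0,0,0],[-0.12,0.1,-0.12,0,0,0],[-0.15,0.1,-0.12,0,0,0],[-0.15,0.1,-0.12,0,0,0],[-0.15,0.1,-0.12,0,0,0]],
])

```text
time: 10.5
tool_pos: [374.8, -487.6, 217.1]
tcp_rot: [180.0, -0.0, 25.7]
ft_force: [-0.2, -0.3, -0.3]
finger_gap: 0.2
```

```bash
python3 look.py 110 pics/a5.png; python3 drop.py square round cross bar
```

```text
10.5 [ 374.85 -487.61  217.1 ] [ 1.7998e+02 -2.0000e-02  2.5680e+01] F [-0.23 -0.29 -0.25] gap 0.2
{'square': array([ 268.1, -210.1,  107.1]), 'round': array([ 326. , -265.5,  107.1]), 'bar': array([ 150.7, -100.4,  107.1]), 'cross': array([ 210. , -155.5,  107.1])}
square shift px 0.25 4.0 score 0.92 mm 8.926567554202578
round shift px 0.0 3.625 score 0.97 mm 7.8768216949105385
cross shift px 0.0 0.125 score 0.98 mm 0.28644708121480683
bar shift px 0.5 2.5 score 0.55 mm 5.884101429737761
```

View pics/a5.png

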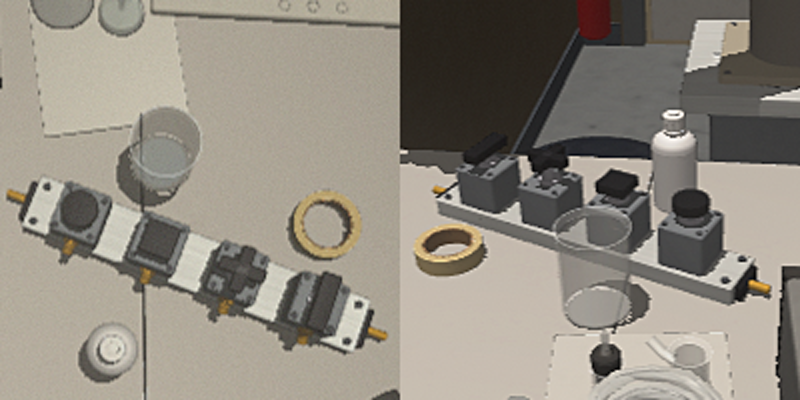

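The template score for the bar is poor (0.55), probably because the background behind it changes at the desk edge. I'll check it more carefully.

Run:
```python
import cv2
from bench import viewer
from h import *
a=pickle.load(open("side.pkl","rb"))["color"]; b=viewer.snapshot("side")["color"]
c=lambda d:cv2.resize(d[205:265,220:270,::-1],None,fx=8,fy=8,interpolation=cv2.INTER_CUBIC)
cv2.imwrite("pics/bar.png",np.hstack([c(a),c(b)]))
```

```text
(no output)
```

View pics/bar.png

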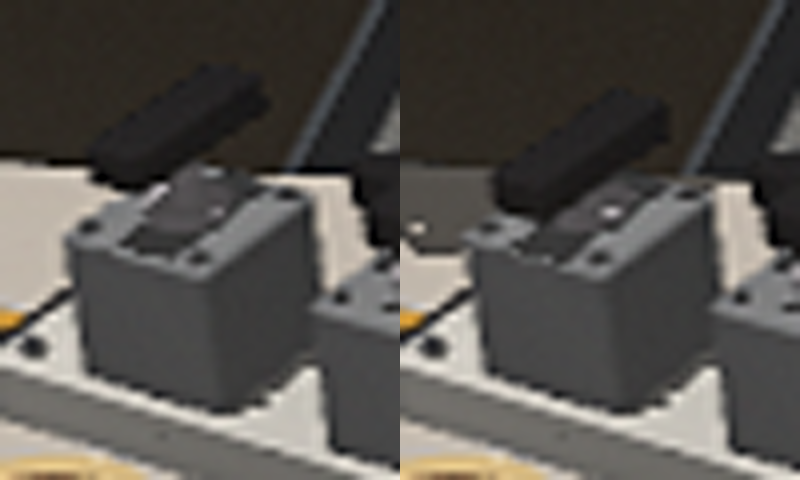

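Run:
```python
import cv2
from bench import viewer
from h import *
a=pickle.load(open("side.pkl","rb"))["color"]; b=viewer.snapshot("side")["color"]
c=lambda d:cv2.resize(d[205:265,220:270,::-1],None,fx=8,fy=8,interpolation=cv2.INTER_CUBIC).astype(np.float32)
A,B=c(a),c(b)
poly=np.array([[92,152],[212,64],[266,80],[268,108],[130,188],[90,180]])
m=np.zeros(A.shape[:2],np.uint8); cv2.fillPoly(m,[poly],1); m=cv2.dilate(m,np.ones((5,5)))
x0,y0,x1,y1=80,55,280,200
t=A[y0:y1,x0:x1]; M=np.repeat(m[y0:y1,x0:x1,None],3,2).astype(np.float32)
S=B[y0-20:y1+60,x0-20:x1+20]
q=cv2.matchTemplate(S,t,cv2.TM_SQDIFF,mask=M); l=cv2.minMaxLoc(q)[2]; print((l[0]-20)/8,(l[1]-20)/8, "mm",(l[1]-20)/8*2.354)
```

```text
0.25 3.375 mm 7.94475
```

Run:
```python
import cv2
from bench import viewer,hand_in,sensors
from h import *
a=pickle.load(open("top.pkl","rb"))["color"]; b=viewer.snapshot("top")["color"]
d=cv2.absdiff(a,b).max(2)
for n,(u,v) in dict(bottle=(325,316),beaker=(350,215),tape=(433,252)).items(): print(n,np.mean(d[v-18:v+18,u-18:u+18]>40))
print(hand_in())
```

```text
bottle 0.0015432098765432098
beaker 0.0
tape 0.0
the job is handed in; nothing more can be done
None
```

I pressed in the three heads in the order asked (square, round, bar) with the shut fingertips, and handed the job in at about 11 s on the robot's clock.

| Head | Drop seen in the side camera |
|---|---|
| Square | about 8.9 mm |
| Round | about 8 mm |
| Bar | about 7.9 mm |
| Cross (vent) | 0.3 mm or less, within image noise |

- **Depth:** The arm's own readings put the fingertips at about 8.9 to 9.1 mm below the nominal height of a head that is fully out. That agrees with the camera, since the heads may have started up to 1.5 mm in. All three are clearly past the 6 mm halfway point.
- **Force:** The vertical force readings at the end of each move stayed at 3 N or less.
- **Bystanders:** The before-and-after top pictures show the bottle, beaker and tape roll unmoved. The arm had backed well clear before I handed in.
- **Check that disagreed:** The first image match for the bar gave 5.9 mm, but its match score was poor (0.55), because the background behind the bar changes at the desk edge. A match limited to the bar itself gave the 7.9 mm above, and the arm's height reading was the same as for the other two heads.

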